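# Lock the instrument case with the C-hook

## Robot

A 6-joint arm with a two-finger parallel gripper is mounted at the origin on the work surface. World frame = base frame: x ahead of the robot, y to its left, z up, the work surface at z = 0. Lengths are in m, angles in rad, forces in N, time in s.
With the tool pointing down it reaches from about 0.275 to 0.775 m from the base axis. Payload 14.6 kg.
Tool frame: the origin (TCP) lies between the finger pads; the fingertips stand 25 mm ahead of it and the grasp point (between the pads) lies 6 mm ahead of it (bot.tip_reach is the distance from the TCP to the fingertips, in m); z points along the fingers, y is the direction in which the jaws open and shut (so a half turn about z gives the same grasp; the last joint's range is limited). The gripper opens to 85 mm and grips with 20 to 120 N. Pads are 22 mm wide; open, the fingers measure 114 mm over their backs; the gripper's body (76 mm by 85 mm) begins 54 mm behind the grasp point. The pads swing forward as they close: fully open they stand 13 mm farther back than shut.
Start: joints at [-1.448, 0.263, -0.048, 1.259, 0, 1.415], TCP at [0.144, -0.505, 0.256] pointing down, gripper open.
Joint ranges: [-2.65, 2.65], [-0.89, 1.7], [-1.18, 1.37], [-2.13, 2.11], [-1.35, 1.29], [-3.14, 3.14]. Speed limits (rad/s): [1.89, 1.89, 2.57, 2.79, 3.14, 3.14].

## Interface

Orientations are given as a unit quaternion [w, x, y, z].
In Python, from cell import readout, cams, workorder, bot gives the robot as it stands.
- The arm moves only by the tool send_rows, never from a script. Its arguments are lists of equal length, an entry for each row: "jaw": the closure, from 0 (fully open) to 1 (shut); "offset": the shift along the tool's x, y, z each as a share of 0.05 m, from -1 to 1, a list of three; "turn": the turn about the tool's z as a share of 6 degrees, from -1 to 1. In form: {"jaw": [jaw, ...], "offset": [[x, y, z], ...], "turn": [turn, ...]}. A call has 1 to 20 rows; each row shifts and turns the commanded pose from where the row before left it, along the tool's axes as they then stand; what a row does not reach is not made up. A row lasts 1/8 s, in which the tool goes at most 62.5 mm and 10.7 degrees, less where a joint would pass 70% of its speed; a pose out of reach is approached as far as the arm can. A call with a number of a shift or a turn outside -1 to 1 is refused whole. A call with a gripper value outside its range is refused whole. The fingers move at their own pace and stop on an object; "grip_force" is the grip in N (left out, the last holds). Time passes only in rows, so rows that do not move let the fingers close. It gives the time, the measured TCP pose, the force and the opening at its end, in the units of the state.
- readout.get_obs(): the state, without advancing time (a new reading comes with each control period).
- cams.read_camera(name): name is "scene" or "top" or "wrist"; returns the picture (420x560x3 uint8, blue, green, red); there is no depth.
- cams.camera_params(name): a dict with "camera_matrix" (3x3 intrinsics, pixels), "distortion" ([k1, k2, p1, p2, k3] as OpenCV has them; the pictures are not rectified), "extrinsics" (4x4, takes a point from camera to world coordinates); the wrist camera has in their place "tool_from_camera" (4x4, takes a point from camera to tool coordinates, whose origin is the TCP and whose axes are the flange's). Camera axes: x right, y up, looking along -z (the intrinsics and any distortion apply to the point x, -y, -z); pixel columns grow to the right and rows downward; lengths in m; the calibration is good to about 2 mm. A picture is of the moment at which its call begins: read the wrist's pose just before it. camera_params takes no time and is no camera call.
- workorder.job_done(): hands the job in, once; it reports no verdict.
The state is a dict: "time_s": time; "joints": joint angles; "qd": joint speeds; "effort": joint torques, N m; "ee_pos": TCP position; "ee_rot": TCP orientation; "force": force on the tool from outside, world axes, zero at the start; "torque": the same for the moment, N m; "opening": finger opening in m.
Only numpy, scipy, OpenCV 4.12 (cv2) and the standard library are available. Lean on these libraries where they do the work, as an engineer would, in place of code of your own. Each camera call takes 0.05 s, during which the arm holds its last target. There are 200 camera calls.

## Task

Lock the sterile instrument case: pick up the C-shaped hook by its blue handle, thread its tip through the brass eye on the lid by turning it round along its own curve (through the eye's little gate), and go on turning until the tip has pushed the red flag all the way round to its stop. Leave the hook lying flat on the lid, through the eye. Where the lock plate is clamped along its slot differs each time, so feel for the eye and be gentle: never force the hook against the case or lock (25 N at most), keep the gripper itself off the case, and leave the other things alone.

Things in the scene. Friction and masses are not known exactly. Their poses are not given: they have to be found in the camera images.
- case: Grey closed case fixed to the table, 268 x 288 mm; flat lid top 100 mm above its origin (centre of underside). z up, x along the slot. Only the lock stands on the lid: at P a post, radius 5, 16 mm high; 45 mm from P along +x the brass eye, an upright frame 23 mm high, 8 mm deep, opening along y, clear 12 mm wide (39 to 51 mm from P), 17 high; outer faces of its legs 33 and 57 mm from P.
- mark (a point): Inner end of the lock plate's slot, on the lid's top face; axes as the case. The plate is clamped (cannot be pushed) somewhere along the slot, different each time and not measured: its post P stands at mark + d along the mark's x, d from 5 to 45 mm. Feel or look for it. The hook goes through the eye towards +y, anticlockwise seen from above, its arc's centre over P.
- gate (a joint): Angle in rad of the small light flap (9 mm wide, 14 mm long) hanging in the eye's opening: 0 hangs shut, grows as the hook pushes it towards +y; about 0.6 while the hook lies on the lid through the eye. Falls shut by itself. Resistance under 1 N.
- flag (a joint): Angle in rad of the red flag, an arm that turns about P: 6 mm thick, 9 to 59 mm from P, 2 to 13 mm above the lid (20 at its outer end). At 0 it points 45 deg anticlockwise from the mark's x; grows anticlockwise (from above) to its stop at 0.87. Stiff: needs about 1.5 N at the hook's tip, and stays where it is left.
- hook_grip (a point): Grip point of the loose C-hook, on the axis of its blue handle, 52 mm above the hook's underside; axes are the hook's. The handle is an upright plate, 22 mm wide, 12 mm thick (thickness along the line to the arc's centre, 35 deg from the hook's x), from 14 to 70 mm above the underside. The arc's centre lies (+36.9, +25.8) mm from here in the hook's x, y.
- hook_tip (a point): Centre of the hook's square-cut end face (8 mm across, no chamfer: it catches on any edge it meets), 4 mm above the hook's underside, 45 mm along the hook's x from its arc's centre; the face looks along the hook's +y.
- hook: The C-hook, about 140 g: 8 mm round steel bar bent to a flat arc of 45 mm radius (to the bar's centre) over 145 deg. Origin at the arc's centre, on the underside; z up; the tip is along +x (0 deg), the handle at -145 deg.
- cup: Bystander: steel cup, 72 mm wide, 80 mm high, origin at its underside.
- jar: Bystander: amber jar with white cap, 56 mm wide, 90 mm high, origin at its underside.
- pot: Bystander: small white bowl, 68 mm wide, 55 mm high, origin at its underside.
- forceps: Bystander: steel forceps lying flat, about 165 mm long, origin at its underside.
There are look-alikes about, which are no part of the job. What is shaped like the hook but pink or purple is not meant.

How it is judged:
By the outcome, as a careful person would: the job done as asked, in the order asked, and still so for the second after the job is handed in, with the robot touching nothing.
It also fails if it takes over 64 s, if anything falls off the work surface, if the arm or the gripper's body presses on something with over 40 N, if the wrist force passes 120 N, or if a joint passes its speed limit or range.

## Working session

There is one attempt and no reset: what is moved stays moved. The work goes in short steps, Python scripts to look and compute and a tool call to move; the robot and the scene stay as the last step left them, time stands still between calls to the robot, and variables do not carry over. Pictures are saved under pics/ and viewed, about 8 in all and at most 12, crops included, and the job is handed in when it is done.

Besides the shell and the picture viewer there is one more tool, called as a command line: name --pt "numbers of a row" for each row, then --argument value for the rest. send_rows: Moves the arm, as the interface text tells. Shift numbers are shares of 0.05 m and turn numbers shares of 6 degrees, none past 1 either way. Its arguments: {"type":"object","properties":{"jaw":{"type":"array","items":{"type":"number"}},"offset":{"type":"array","items":{"type":"array","items":{"type":"number"}}},"turn":{"type":"array","items":{"type":"number"}},"grip_force":{"type":"number"}},"required":["jaw","offset","turn"]}

```bash
mkdir -p pics; ls; cat > h.py <<'E'
import numpy as np, cv2
from cell import readout, cams, workorder, bot
from scipy.spatial.transform import Rotation as R
def rot(q): return R.from_quat([q[1],q[2],q[3],q[0]]).as_matrix()
def look(name):
    o=readout.get_obs(); im=np.array(cams.read_camera(name)); return o,im
def ext(name,o=None):
    p=cams.camera_params(name)
    if name!='wrist': return p,np.array(p['extrinsics'])
    T=np.eye(4);T[:3,:3]=rot(o['ee_rot']);T[:3,3]=o['ee_pos']
    return p,T@np.array(p['tool_from_camera'])
def ray(name,uv,o=None):
    p,E=ext(name,o)
    a=cv2.undistortPoints(np.array(uv,float).reshape(-1,1,2),np.array(p['camera_matrix']),np.array(p['distortion'])).reshape(-1,2)
    d=np.c_[a[:,0],-a[:,1],-np.ones(len(a))]@E[:3,:3].T
    return E[:3,3],d
def onz(name,uv,z,o=None):
    c,d=ray(name,uv,o); return c+d*((z-c[2])/d[:,2])[:,None]
def proj(name,P,o=None):
    p,E=ext(name,o); q=(np.atleast_2d(P)-E[:3,3])@E[:3,:3]
    q=q*[1,-1,-1]
    return cv2.projectPoints(q,np.zeros(3),np.zeros(3),np.array(p['camera_matrix']),np.array(p['distortion']))[0].reshape(-1,2)
E
python3 - <<'E'
from h import *
for n in('scene','top'):
    o,im=look(n); cv2.imwrite(f'pics/{n}0.png',im); print(n,ext(n)[1].round(3).tolist(),cams.camera_params(n)['camera_matrix'])
print(o)
E
```

```text
pics
scene [[0.615, -0.453, 0.646, 1.232], [0.789, 0.342, -0.511, -0.516], [0.01, 0.823, 0.567, 0.747], [0.0, 0.0, 0.0, 1.0]] [[389.10295367   0.         278.54584972]
 [  0.         389.10295367 216.27208189]
 [  0.           0.           1.        ]]
top [[-0.002, 0.999, -0.049, 0.438], [-1.0, -0.003, -0.014, 0.06], [-0.015, 0.049, 0.999, 1.526], [0.0, 0.0, 0.0, 1.0]] [[493.53108186   0.         290.65609197]
 [  0.         493.53108186 207.00516426]
 [  0.           0.           1.        ]]
{'time_s': 0.05, 'joints': array([-1.44831535e+00,  2.63510738e-01, -4.88801517e-02,  1.25939718e+00,
       -9.11074174e-06,  1.41552191e+00]), 'qd': array([ 0.00108909,  0.00077749, -0.00055197, -0.00249383,  0.0007736 ,
       -0.0004966 ]), 'effort': array([ 6.93568567e-03, -6.39233780e+01,  3.85496557e+01,  9.59680503e-03,
       -1.24013545e-04,  1.43478394e-05]), 'ee_pos': array([ 0.14393182, -0.50465274,  0.25585224]), 'ee_rot': array([-4.95877382e-04,  9.90371860e-01,  1.38431690e-01,  3.57550766e-06]), 'force': array([-0.04601459, -0.04114015,  0.79814301]), 'torque': array([0.06029952, 0.00595995, 0.02773663]), 'opening': 0.0854565208981274}
```

View pics/scene0.png

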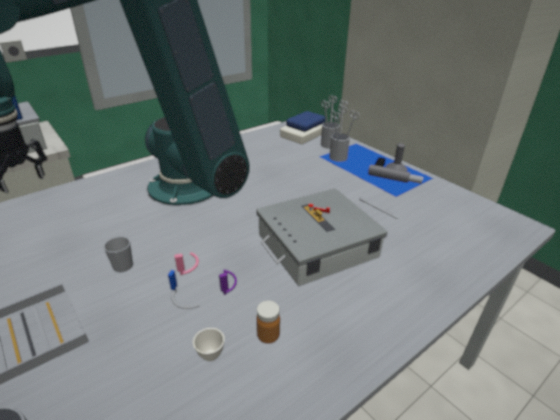

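View pics/top0.png

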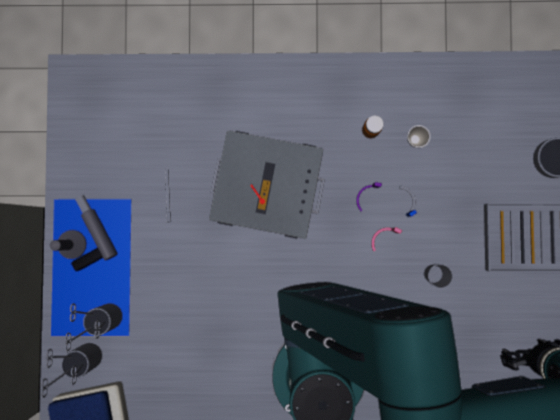

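```bash
python3 - <<'E'
from h import *
im=cv2.imread('pics/top0.png'); s=cv2.imread('pics/scene0.png')
f=lambda a:cv2.resize(a,(400,300),interpolation=cv2.INTER_CUBIC)
c=np.vstack([np.hstack([f(im[170:260,345:465]),f(im[147:222,220:320])]),np.hstack([f(s[240:315,150:250]),f(s[187:262,270:370])])])
cv2.imwrite('pics/c1.png',c)
hsv=cv2.cvtColor(im,cv2.COLOR_BGR2HSV)
m=cv2.inRange(hsv,(100,130,60),(122,255,255)); n,l,st,ce=cv2.connectedComponentsWithStats(m)
for i in range(1,n):
    if 8<st[i,4]<300: print('top blue',ce[i],st[i],onz('top',[ce[i]],0.07))
hs=cv2.cvtColor(s,cv2.COLOR_BGR2HSV)
m=cv2.inRange(hs,(100,150,60),(122,255,255)); n,l,st,ce=cv2.connectedComponentsWithStats(m)
for i in range(1,n):
    if 20<st[i,4]<500: print('scene blue',ce[i],st[i],onz('scene',[ce[i]],0.042))
for p in [(228,130),(323,148),(306,238),(210,220)]: print(p,onz('top',[p],0.1).round(3))
E
```

```text
top blue [412.         212.57142857] [408 210   9   6  35] [[ 0.49270318 -0.27580715  0.07      ]]
scene blue [ 14.44827586 101.93103448] [12 97  6 11 29] [[-1.38955617 -0.37736815  0.042     ]]
scene blue [418.78481013 174.21518987] [408 168  23  14  79] [[0.5297962  0.72467634 0.042     ]]
scene blue [172.11688312 279.2987013 ] [169 271   7  18  77] [[ 0.48979497 -0.27706667  0.042     ]]
(228, 130) [[0.734 0.263 0.1  ]]
(323, 148) [[ 0.68  -0.014  0.1  ]]
(306, 238) [[0.419 0.036 0.1  ]]
(210, 220) [[0.472 0.314 0.1  ]]
```

View pics/c1.png

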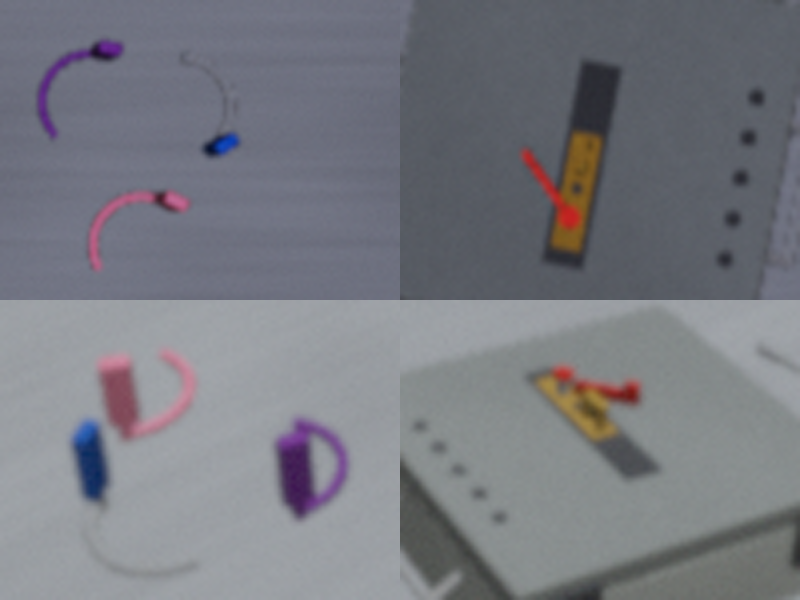

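Views so far: 3. In the top view the three hooks are purple (375,185), pink (397,230) and steel with a blue handle (412,212). The blue one is the target: its arc runs up to a tip near (400,187). The lock hub is at about (262,201), the flag points up-left, and the case yaw is about -11°.

send_rows --jaw '[0,0,0,0,0,0,0,0,0,0,0]' --pt "0.79 -0.25 0" --pt "0.79 -0.25 0" --pt "0.79 -0.25 0" --pt "0.79 -0.25 0" --pt "0.79 -0.25 0" --pt "0.79 -0.25 0" --pt "0.79 -0.25 0" --pt "0.79 -0.25 0" --pt "0.79 -0.25 0" --pt "0.79 -0.25 0" --pt "0 0 0" --turn '[0,0,0,0,0,0,0,0,0,0,0]'

```text
time_s: 1.48
ee_pos: [0.4911, -0.2748, 0.2556]
ee_rot: [-0.0, 0.99, 0.14, -0.0]
force: [-0.3, 0.2, -0.5]
opening: 0.0853
```

send_rows --jaw '[0.3,0.3,0.3,0.3,0.3,0.3,0.3,0.3,0.3,0.3,0.3,0.3,0.3,0.3,0.3,0.3,0.3,0.3,0.3]' --pt "0 0 0" --pt "0 0 0" --pt "0 0 0" --pt "0 0 0" --pt "0 0 0" --pt "0 0 0" --pt "0 0 0" --pt "0 0 0" --pt "0 0 0" --pt "0 0 0" --pt "0 0 0" --pt "0 0 0" --pt "0 0 0" --pt "0 0 0" --pt "0 0 0" --pt "0 0 0" --pt "0 0 0" --pt "0 0 0" --pt "0 0 0" --turn '[-1,-1,-1,-1,-1,-1,-1,-1,-1,-1,-1,-1,-1,-1,-1,-1,-1,-1,0]'

```text
time_s: 3.85
ee_pos: [0.489, -0.2767, 0.2562]
ee_rot: [-0.0, 0.471, 0.882, -0.0]
force: [0.2, -0.2, -0.3]
opening: 0.06
```

```bash
python3 - <<'E'
from h import *
o,im=look('wrist'); cv2.imwrite('pics/w1.png',im)
print(o['ee_pos'],np.degrees(np.arctan2(*rot(o['ee_rot'])[[1,0],0])),o['joints'],o['force'])
p=cams.camera_params('wrist');print(np.round(p['tool_from_camera'],3),np.round(p['camera_matrix'],1),p['distortion'])
print(proj('wrist',[[0.4915,-0.2765,0.07],[.528,-.251,.004],[.573,-.251,.004]],o), onz('top',[(400,187),(412.5,212.5)],0.004))
E
```

```text
[ 0.48896264 -0.27671466  0.25615822] 123.84610658448211 [-6.59968349e-01  3.27243211e-01  4.49693184e-02  1.28894046e+00
 -1.10539977e-04  3.20101960e-01] [ 0.24252385 -0.2476918  -0.30445764]
[[ 0.002  0.958  0.288  0.074]
 [ 1.    -0.002  0.    -0.   ]
 [ 0.001  0.288 -0.958 -0.118]
 [ 0.     0.     0.     1.   ]] [[358.8   0.  279.9]
 [  0.  358.8 208.7]
 [  0.    0.    1. ]] [-0.07913461  0.          0.          0.          0.        ]
[[282.72196005 190.44592568]
 [324.74561967 174.72622399]
 [358.66418998 197.91881625]] [[ 0.57413874 -0.25533591  0.004     ]
 [ 0.49539949 -0.29254649  0.004     ]]
```

View pics/w1.png

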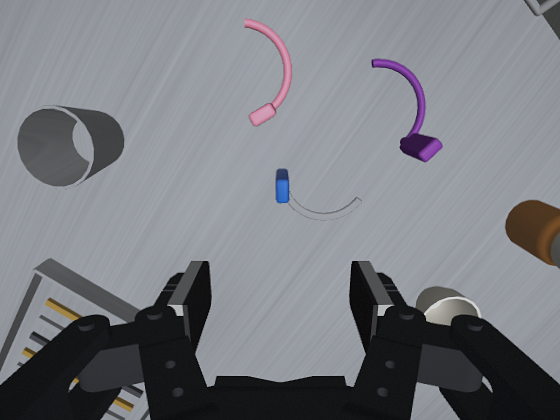

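View 4: the blue handle is at (282,185), lined up with the jaws, with its bright top face around (282,191). The tip of the hook's bar is near (360,199).

```bash
python3 - <<'E'
from h import *
o=readout.get_obs(); im=cv2.imread('pics/w1.png'); h=cv2.cvtColor(im,cv2.COLOR_BGR2HSV)
m=cv2.inRange(h,(100,130,40),(125,255,255)); m[:150]=0;m[220:]=0
v=h[...,2]; print([int(v[r,282]) for r in range(166,207)])
b=((m>0)&(v>135)).astype(np.uint8); 
c=max(cv2.findContours(b,0,2)[0],key=cv2.contourArea); r=cv2.minAreaRect(c); print(r)
bx=cv2.boxPoints(r); P=onz('wrist',bx,0.07,o); print(P.round(4)); print('centre',P.mean(0))
for i in range(4):
    d=P[(i+1)%4]-P[i]; print(np.linalg.norm(d)*1e3,np.degrees(np.arctan2(d[1],d[0])))
# bar: grey profile along columns
g=cv2.cvtColor(im,6)
t=onz('wrist',[(360,199)],0.004,o); print('tip',t)
cv2.imwrite('pics/w1c.png',cv2.resize(im[160:230,265:375],(770,490),interpolation=cv2.INTER_CUBIC))
E
```

```text
[165, 167, 141, 104, 97, 97, 98, 97, 97, 96, 95, 96, 88, 126, 172, 186, 196, 200, 200, 199, 199, 198, 197, 196, 197, 196, 196, 195, 195, 195, 193, 193, 193, 192, 194, 185, 176, 161, 165, 165, 166]
((282.0, 191.0), (22.0, 12.0), 90.0)
[[ 0.4816 -0.272   0.07  ]
 [ 0.4902 -0.2662  0.07  ]
 [ 0.5013 -0.2825  0.07  ]
 [ 0.4925 -0.2884  0.07  ]]
centre [ 0.49141068 -0.27727617  0.07      ]
10.371728096702107 33.88748974281427
19.74860307293362 -55.76358931397949
10.556922974913032 -146.11273163410124
19.748302829221352 123.6991073274055
tip [[ 0.57508202 -0.25121785  0.004     ]]
```

View pics/w1c.png

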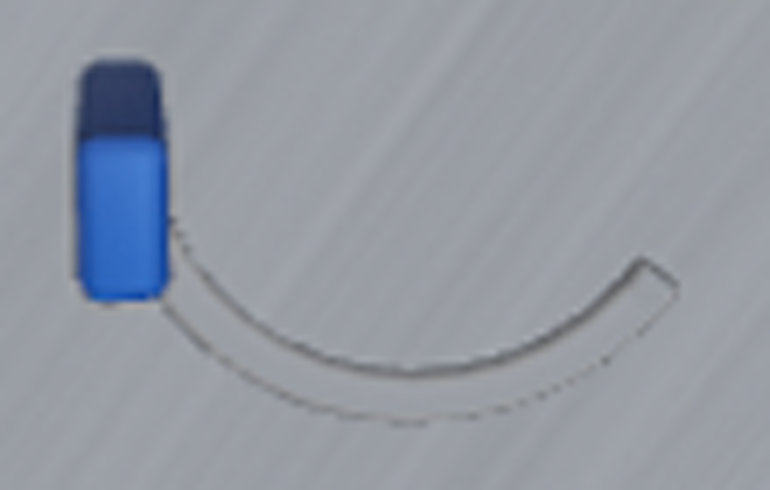

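View 5: the tip is at (359.3,198.9), so hook yaw is about 0°. Its distance to the grip is 87 mm against 86 expected. Grasping.

send_rows --jaw '[0.3,0.3,0.3,0.3,0.3,0.3,0.3,1,1,1,1,1,1]' --pt "-0.04 0.03 0.7" --pt "0 0 0.7" --pt "0 0 0.7" --pt "0 0 0.7" --pt "0 0 0.7" --pt "0 0 0.46" --pt "0 0 0" --pt "0 0 0" --pt "0 0 0" --pt "0 0 0" --pt "0 0 0" --pt "0 0 0" --pt "0 0 0" --turn '[-0.17,0,0,0,0,0,0,0,0,0,0,0,0]' --grip_force 60

```text
time_s: 5.52
ee_pos: [0.4923, -0.2774, 0.0592]
ee_rot: [0.001, 0.462, 0.887, -0.0]
force: [-0.4, 0.8, 5.7]
opening: 0.0114
```

```bash
python3 - <<'E'
from h import *
im=cv2.imread('pics/top0.png'); h=cv2.cvtColor(im,cv2.COLOR_BGR2HSV)
m=cv2.inRange(h,(0,150,120),(8,255,255))|cv2.inRange(h,(172,150,120),(180,255,255))
ys,xs=np.nonzero(m[180:215,245:275]); print(list(zip(xs+245,ys+180)))
print('P guess',onz('top',[(262.5,200.75)],0.115))
# slot ends
for c in [(563,262),(600,65)]: print(onz('top',[(220+(c[0]-400)/4,147+c[1]/4)],0.1))
E
```

```text
[(np.int64(251), np.int64(185)), (np.int64(252), np.int64(185)), (np.int64(251), np.int64(186)), (np.int64(252), np.int64(186)), (np.int64(251), np.int64(187)), (np.int64(252), np.int64(187)), (np.int64(253), np.int64(187)), (np.int64(252), np.int64(188)), (np.int64(253), np.int64(188)), (np.int64(254), np.int64(188)), (np.int64(253), np.int64(189)), (np.int64(254), np.int64(189)), (np.int64(254), np.int64(190)), (np.int64(255), np.int64(190)), (np.int64(254), np.int64(191)), (np.int64(255), np.int64(191)), (np.int64(256), np.int64(191)), (np.int64(255), np.int64(192)), (np.int64(256), np.int64(192)), (np.int64(257), np.int64(192)), (np.int64(256), np.int64(193)), (np.int64(257), np.int64(193)), (np.int64(257), np.int64(194)), (np.int64(258), np.int64(194)), (np.int64(257), np.int64(195)), (np.int64(258), np.int64(195)), (np.int64(259), np.int64(195)), (np.int64(258), np.int64(196)), (np.int64(259), np.int64(196)), (np.int64(258), np.int64(197)), (np.int64(259), np.int64(197)), (np.int64(260), np.int64(197)), (np.int64(259), np.int64(198)), (np.int64(260), np.int64(198)), (np.int64(2
[... 271 characters left out ...]
00)), (np.int64(261), np.int64(200)), (np.int64(262), np.int64(200)), (np.int64(263), np.int64(200)), (np.int64(264), np.int64(200)), (np.int64(259), np.int64(201)), (np.int64(260), np.int64(201)), (np.int64(261), np.int64(201)), (np.int64(262), np.int64(201)), (np.int64(263), np.int64(201)), (np.int64(264), np.int64(201)), (np.int64(260), np.int64(202)), (np.int64(261), np.int64(202)), (np.int64(262), np.int64(202)), (np.int64(263), np.int64(202)), (np.int64(264), np.int64(202)), (np.int64(261), np.int64(203)), (np.int64(262), np.int64(203)), (np.int64(263), np.int64(203))]
P guess [[0.52601796 0.16092698 0.115     ]]
[[0.49289419 0.1670449  0.1       ]]
[[0.63613421 0.14025078 0.1       ]]
```

send_rows --jaw '[1,1,1,1,1,1,1]' --pt "0 0 -0.2" --pt "0 0 -0.6" --pt "0 0 -0.8" --pt "0 0 -0.8" --pt "0 0 -0.8" --pt "0 0 -0.8" --pt "0 0 0" --turn '[0,0,0,0,0,0,0]'

```text
time_s: 6.4
ee_pos: [0.4926, -0.2777, 0.2616]
ee_rot: [0.003, 0.462, 0.887, -0.0]
force: [-0.2, 0.2, -2.7]
opening: 0.011
```

send_rows --jaw '[1,1,1,1,1,1,1,1,1,1,1,1,1,1,1,1,1,1,1,1]' --pt "0.4 0.27 0" --pt "0.6 0.4 0" --pt "0.6 0.4 0" --pt "0.6 0.4 0" --pt "0.6 0.4 0" --pt "0.6 0.4 0" --pt "0.6 0.4 0" --pt "0.6 0.4 0" --pt "0.6 0.4 0" --pt "0.6 0.4 0" --pt "0.6 0.4 0" --pt "0.6 0.4 0" --pt "0.2 0.13 0" --pt "0 0 0" --pt "0 0 0" --pt "0 0 0" --pt "0 0 0" --pt "0 0 0" --pt "0 0 0" --pt "0 0 0" --turn '[0,0,0,0,0,0,0,0,0,0,0,0,0,1,1,1,1,1,0.2,0]'

```text
time_s: 8.9
ee_pos: [0.4822, 0.1553, 0.2581]
ee_rot: [-0.0, 0.683, 0.73, -0.0]
force: [-0.1, 0.1, -1.9]
opening: 0.0118
```

```bash
python3 - <<'E'
from h import *
o,im=look('wrist'); cv2.imwrite('pics/w2.png',im)
print(o['ee_pos'],np.degrees(np.arctan2(*rot(o['ee_rot'])[[1,0],0])),o['joints'].round(3),o['force'],o['opening'])
print(proj('wrist',[[.526,.161,.116]],o))
E
```

```text
[0.48215289 0.15533135 0.25806054] 93.83252040232021 [ 0.151  0.231 -0.088  1.252 -0.     1.655] [-0.0500933   0.06045962 -1.92611824] 0.011791478761674532
[[338.97695963 199.18308621]]
```

View pics/w2.png

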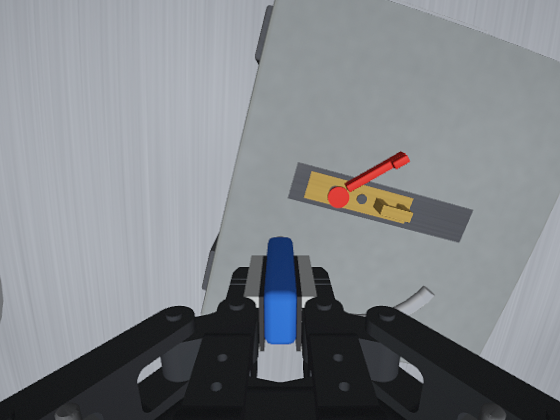

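View 6: the hook is held, with its tip at about (426,293). The red hub is at (338,197), the eye at about (395,209), and the slot corners run from (297,162) to (473,209).

```bash
python3 - <<'E'
from h import *
o=readout.get_obs(); im=cv2.imread('pics/w2.png'); h=cv2.cvtColor(im,cv2.COLOR_BGR2HSV)
red=((h[...,0]<8)|(h[...,0]>172))&(h[...,1]>130)&(h[...,2]>80); red=red.astype(np.uint8)
red[:140]=0;red[230:]=0
hub=cv2.morphologyEx(red,cv2.MORPH_OPEN,cv2.getStructuringElement(2,(15,15)))
c=max(cv2.findContours(hub,0,2)[0],key=cv2.contourArea); (u,v),r=cv2.minEnclosingCircle(c); print('hub',u,v,r)
hb=onz('wrist',[(u,v),(u+r,v)],0.116,o); print(hb, np.linalg.norm(hb[1]-hb[0]))
S=onz('wrist',[(297,162),(473,209),(462,242),(288,198)],0.1,o); print(S.round(4))
for a,b in((0,1),(3,2),(0,3),(1,2)):
    d=S[b]-S[a];print(np.linalg.norm(d),np.degrees(np.arctan2(d[1],d[0])))
yaw=np.arctan2(*rot(o['ee_rot'])[[1,0],0])-np.radians(125)
g=np.array(o['ee_pos']); cs,sn=np.cos(yaw),np.sin(yaw); Q=np.array([[cs,-sn],[sn,cs]])
for nm,v,z in(('tip',(81.9,25.8),g[2]-.0592+.004),('ctr',(36.9,25.8),g[2]-.0592)):
    X=np.r_[g[:2]+Q@np.array(v)/1e3,z]; print(nm,X,proj('wrist',X,o))
a=im[140:250,280:480]; b=im[255:335,345:485]
cv2.imwrite('pics/w2c.png',np.hstack([cv2.resize(a,(800,440),interpolation=2)]))
cv2.imwrite('pics/w2d.png',np.vstack([cv2.resize(im[145:235,285:435],(720,432),interpolation=2)[:350],cv2.resize(im[275:325,345:465],(720,250),interpolation=2)]))
E
```

```text
hub 338.0 196.69444274902344 10.563875198364258
[[0.52514687 0.16288276 0.116     ]
 [0.53309646 0.16344085 0.116     ]] 0.007969148945086343
[[0.4932 0.1842 0.1   ]
 [0.6411 0.1564 0.1   ]
 [0.6382 0.127  0.1   ]
 [0.4884 0.155  0.1   ]]
0.15052118072249077 -10.66169777749385
0.1523184844686776 -10.59611772615963
0.029634098164551207 -99.280334881443
0.02955804447541062 -95.78730854576958
tip [0.5656776  0.13504185 0.20288429] [[428.70267523 290.87911653]]
ctr [0.52717066 0.15832737 0.19888429] [[364.65898432 244.99874674]]
```

View pics/w2d.png

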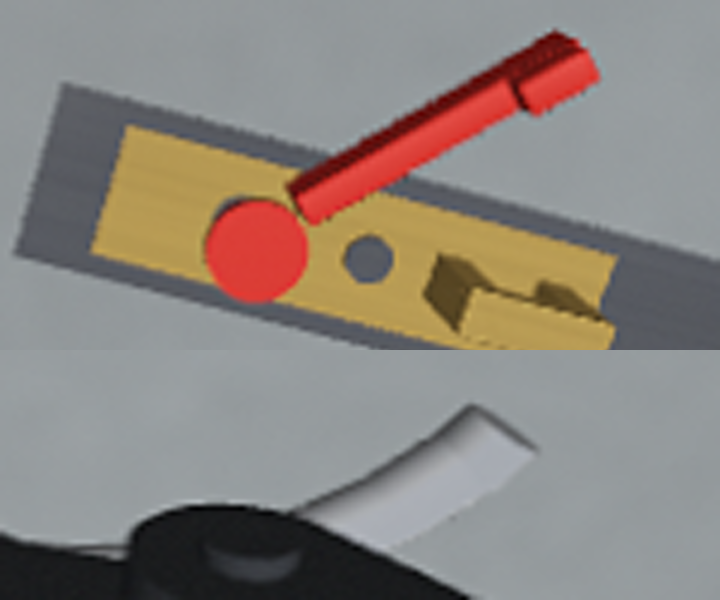

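View 7: the tip face centre is at about (429.4,290.5) against a predicted (428.7,290.9). The hub lies on the slot's centre line with d about 35 mm. Lowering to about 8 mm above the lid.

send_rows --jaw '[1,1,1,1,1,1,1]' --pt "0.09 -0.04 0.3" --pt "0 0 0.5" --pt "0 0 0.5" --pt "0 0 0.3" --pt "0 0 0.15" --pt "0 0 0.07" --pt "0 0 0" --turn '[0,0,0,0,0,0,0]'

```text
time_s: 9.82
ee_pos: [0.4803, 0.1598, 0.1675]
ee_rot: [0.0, 0.684, 0.73, 0.0]
force: [0.3, 0.2, -1.2]
opening: 0.0116
```

```bash
cat >> h.py <<'E'
def state(o):
    yaw=np.arctan2(*rot(o['ee_rot'])[[1,0],0])-np.radians(125)
    g=np.array(o['ee_pos']); cs,sn=np.cos(yaw),np.sin(yaw); Q=np.array([[cs,-sn],[sn,cs]])
    c=np.r_[g[:2]+Q@np.array([.0369,.0258]),g[2]-.0592]; t=np.r_[g[:2]+Q@np.array([.0819,.0258]),g[2]-.0552]
    return np.degrees(yaw),c,t
def hub(im,o,z=.116):
    h=cv2.cvtColor(im,cv2.COLOR_BGR2HSV)
    red=(((h[...,0]<8)|(h[...,0]>172))&(h[...,1]>130)&(h[...,2]>80)).astype(np.uint8)
    m=cv2.morphologyEx(red,cv2.MORPH_OPEN,cv2.getStructuringElement(2,(19,19)))
    c=max(cv2.findContours(m,0,2)[0],key=cv2.contourArea); (u,v),r=cv2.minEnclosingCircle(c)
    return (u,v,r),onz('wrist',[(u,v)],z,o)[0]
E
python3 - <<'E'
from h import *
o,im=look('wrist'); cv2.imwrite('pics/w3.png',im)
print(o['force'],o['ee_pos'],state(o)); print('tip px',proj('wrist',state(o)[2],o)); print(hub(im,o))
P=hub(im,o)[1]; a=np.radians(-10.6); X=np.array([np.cos(a),np.sin(a)]);Y=np.array([-X[1],X[0]])
for r in(33,57):
  for y in(-4,4): print(r,y,proj('wrist',np.r_[P[:2]+X*r/1e3+Y*y/1e3,.123],o))
E
```

```text
[ 0.27267818  0.22935971 -1.2282897 ] [0.48033771 0.15976602 0.1675331 ] (np.float64(-31.248652098764303), array([0.52526824, 0.16268107, 0.1083331 ]), array([0.56373982, 0.13933718, 0.1123331 ]))
tip px [[428.58940259 290.83463781]]
((367.70001220703125, 250.6999969482422, 15.741119384765625), array([0.52516221, 0.16268212, 0.116     ]))
33 -4 [[428.84713442 277.62028641]]
33 4 [[434.67277275 263.78128106]]
57 -4 [[470.42980326 287.24249761]]
57 4 [[476.61495754 273.79254803]]
```

View pics/w3.png

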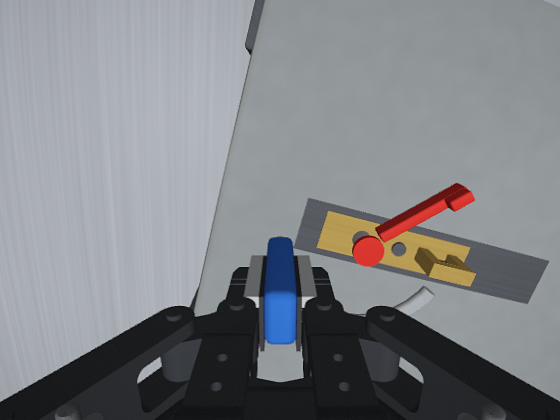

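View 8: the eye top spans about (430–476, 264–287), exactly where predicted. The hub and the hook's arc centre agree to 0.1 mm. Lowering and starting the turn.

send_rows --jaw '[1,1,1,1]' --pt "0 0 0.07" --pt "0 0 0.05" --pt "0 0 0" --pt "0 0 0" --turn '[0,0,0,0]'

```text
time_s: 10.38
ee_pos: [0.4802, 0.1598, 0.1613]
ee_rot: [0.0, 0.684, 0.73, 0.0]
force: [0.4, -0.6, -0.3]
opening: 0.0114
```

send_rows --jaw '[1,1,1,1,1]' --pt "-0.038 0.001 0" --pt "-0.038 0.001 0" --pt "-0.038 0.001 0" --pt "-0.038 0.001 0" --pt "0 0 0" --turn '[-0.4,-0.4,-0.4,-0.4,0]'

```text
time_s: 11.0
ee_pos: [0.4814, 0.1522, 0.1613]
ee_rot: [0.0, 0.62, 0.784, 0.0]
force: [0.6, 0.8, -2.5]
opening: 0.0111
```

```bash
python3 - <<'E'
from h import *
o,im=look('wrist'); cv2.imwrite('pics/w4.png',im)
y,c,t=state(o); print(o['force'],o['torque'],y+10.6,c,proj('wrist',t,o),hub(im,o))
E
```

```text
[ 0.57624948  0.82178538 -2.45906266] [ 0.01235694  0.0151689  -0.02315357] -11.086765948242094 [0.5252609  0.16251161 0.10214469] [[428.57347309 290.96307643]] ((411.0, 231.5, 28.306459426879883), array([0.54073136, 0.17939394, 0.116     ]))
```

send_rows --jaw '[1,1,1,1]' --pt "-0.038 0.001 0" --pt "-0.038 0.001 0" --pt "-0.038 0.001 0" --pt "0 0 0" --turn '[-0.4,-0.4,-0.4,0]'

```text
time_s: 11.55
ee_pos: [0.4831, 0.1468, 0.1613]
ee_rot: [0.0, 0.57, 0.822, 0.0]
force: [-0.0, -0.4, -2.6]
opening: 0.0113
```

send_rows --jaw '[1,1,1,1]' --pt "-0.038 0.001 0" --pt "-0.038 0.001 0" --pt "-0.038 0.001 0" --pt "0 0 0" --turn '[-0.4,-0.4,-0.4,0]'

```text
time_s: 12.05
ee_pos: [0.4854, 0.1416, 0.1613]
ee_rot: [-0.0, 0.518, 0.856, -0.0]
force: [-0.1, 0.5, -1.4]
opening: 0.0112
```

```bash
python3 - <<'E'
from h import *
o,im=look('wrist'); cv2.imwrite('pics/w5.png',im)
y,c,t=state(o); print(o['force'],o['torque'],y+10.6,c,proj('wrist',t,o))
cv2.imwrite('pics/w5c.png',cv2.resize(im[200:320,330:490],(800,600),interpolation=2))
E
```

```text
[-0.08319447  0.47203824 -1.4176525 ] [-0.00381839  0.04582276 -0.00725933] 3.2419903570949247 [0.52531323 0.16248302 0.1020712 ] [[428.50595979 291.14498866]]
```

View pics/w5c.png

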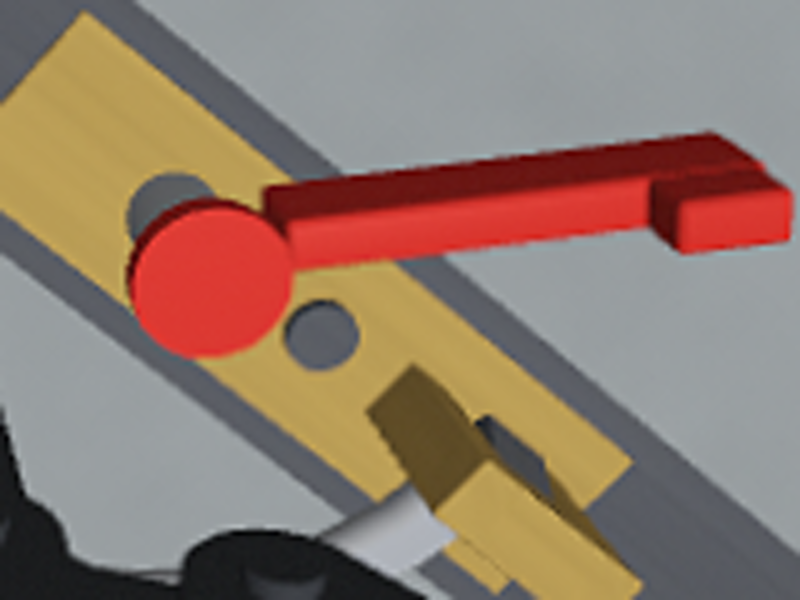

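View 9: the bar is inside the eye, the gate flap is starting to show at (435,290), and there is no contact force. Continuing the turn.

send_rows --jaw '[1,1,1,1,1,1,1]' --pt "-0.038 0.001 0" --pt "-0.038 0.001 0" --pt "-0.038 0.001 0" --pt "-0.038 0.001 0" --pt "-0.038 0.001 0" --pt "-0.038 0.001 0" --pt "0 0 0" --turn '[-0.4,-0.4,-0.4,-0.4,-0.4,-0.4,0]'

```text
time_s: 12.98
ee_pos: [0.4919, 0.1324, 0.1612]
ee_rot: [-0.0, 0.406, 0.914, -0.0]
force: [-0.1, 0.7, -1.7]
opening: 0.0111
```

send_rows --jaw '[1,1,1,1,1,1,1,1,1,1,1]' --pt "-0.038 0.001 0" --pt "-0.038 0.001 0" --pt "-0.038 0.001 0" --pt "-0.038 0.001 0" --pt "-0.038 0.001 0" --pt "-0.038 0.001 0" --pt "-0.038 0.001 0" --pt "-0.038 0.001 0" --pt "-0.038 0.001 0" --pt "-0.038 0.001 0" --pt "0 0 0" --turn '[-0.4,-0.4,-0.4,-0.4,-0.4,-0.4,-0.4,-0.4,-0.4,-0.4,0]'

```text
time_s: 14.35
ee_pos: [0.5073, 0.1214, 0.1612]
ee_rot: [-0.0, 0.208, 0.978, 0.0]
force: [-0.2, -0.7, -1.8]
opening: 0.0114
```

```bash
python3 - <<'E'
from h import *
o=readout.get_obs()
y,c,t=state(o); print(o['force'],o['torque'],y+10.6,c)
E
```

```text
[-0.15832712 -0.72099498 -1.75191898] [0.00482938 0.10884172 0.00829352] 41.6362876023235 [0.52560446 0.16257943 0.10202852]
```

send_rows --jaw '[1,1,1,1,1,1,1,1,1]' --pt "-0.03 -0.002 0" --pt "-0.0377 0.001 0" --pt "-0.0377 0.001 0" --pt "-0.0377 0.001 0" --pt "-0.0377 0.001 0" --pt "-0.0377 0.001 0" --pt "-0.0377 0.001 0" --pt "-0.0377 0.001 0" --pt "0 0 0" --turn '[-0.4,-0.4,-0.4,-0.4,-0.4,-0.4,-0.4,-0.4,0]'

```text
time_s: 15.48
ee_pos: [0.5217, 0.1178, 0.1613]
ee_rot: [0.0, 0.042, 0.999, 0.0]
force: [1.6, 0.3, -3.2]
opening: 0.011
```

send_rows --jaw '[1,1,1,1,1,1,1,1,1]' --pt "-0.0377 0.001 0" --pt "-0.0377 0.001 0" --pt "-0.0377 0.001 0" --pt "-0.0377 0.001 0" --pt "-0.0377 0.001 0" --pt "-0.0377 0.001 0" --pt "-0.0377 0.001 0" --pt "-0.0377 0.001 0" --pt "0 0 0" --turn '[-0.4,-0.4,-0.4,-0.4,-0.4,-0.4,-0.4,-0.4,0]'

```text
time_s: 16.6
ee_pos: [0.5365, 0.1193, 0.1613]
ee_rot: [0.0, -0.126, 0.992, 0.0]
force: [2.8, 0.2, -2.9]
opening: 0.0115
```

```bash
python3 - <<'E'
from h import *
o,im=look('wrist')
y,c,t=state(o); print(o['force'],o['torque'],y+10.6,c)
cv2.imwrite('pics/w6.png',np.hstack([cv2.resize(im[190:320,300:500],(800,520),interpolation=2)]))
E
```

```text
[ 2.84352464  0.16266908 -2.93729047] [ 0.01424022 -0.38900781 -0.12066822] -279.9734806033444 [0.52533751 0.16287719 0.1020985 ]
```

View pics/w6.png

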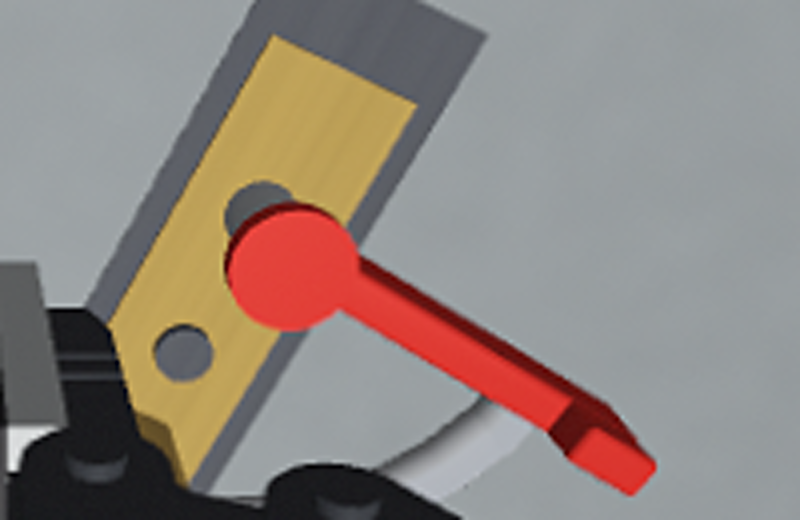

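View 10: the tip is pushing the flag, at about 80°, with gentle forces. I'll finish slowly, watching for the stop.

send_rows --jaw '[1,1,1,1,1,1,1,1,1]' --pt "-0.0314 0.0005 0" --pt "-0.0314 0.0005 0" --pt "-0.0314 0.0005 0" --pt "-0.0314 0.0005 0" --pt "-0.0157 0 0" --pt "-0.0157 0 0" --pt "-0.0157 0 0" --pt "0 0 0" --pt "0 0 0" --turn '[-0.333,-0.333,-0.333,-0.333,-0.167,-0.167,-0.167,0,0]'

```text
time_s: 17.77
ee_pos: [0.5446, 0.122, 0.1613]
ee_rot: [0.0, -0.221, 0.975, -0.0]
force: [2.8, -0.6, -1.7]
opening: 0.0111
```

```bash
cat > flag.py <<'E'
from h import *
import sys
o,im=look('wrist'); cv2.imwrite(sys.argv[1],im)
y,c,t=state(o); print(o['force'],o['torque'],(y+370.6)%360,c)
h=cv2.cvtColor(im,cv2.COLOR_BGR2HSV)
# bright top face of flag at z=.113: edges direction
top=(((h[...,0]<8)|(h[...,0]>172))&(h[...,1]>130)&(h[...,2]>190))
ys,xs=np.nonzero(top); W=onz('wrist',np.c_[xs,ys],.113,o)[:,:2]
P=np.array([.52516,.16268]); a=np.radians(-10.6)
d=(W-P)@np.array([[np.cos(a),-np.sin(a)],[np.sin(a),np.cos(a)]]); r=np.hypot(*d.T); th=np.degrees(np.arctan2(d[:,1],d[:,0]))
for lo,hi in((.015,.025),(.025,.035),(.035,.045)):
    k=(r>lo)&(r<hi); print(lo,k.sum(),th[k].min().round(1),th[k].max().round(1),th[k].mean().round(2))
E
python3 flag.py pics/w7.png
```

```text
[ 2.78731334 -0.64265136 -1.67601969] [ 0.01683704 -0.63649686 -0.24815632] 91.12079071658479 [0.52526776 0.16267916 0.1020831 ]
0.015 174 88.6 107.0 97.32
0.025 173 90.9 102.3 96.26
0.035 164 91.9 100.2 95.82
```

send_rows --jaw '[1,1,1,1]' --pt "-0.0157 0 0" --pt "-0.0157 0 0" --pt "0 0 0" --pt "0 0 0" --turn '[-0.167,-0.167,0,0]'

```text
time_s: 18.32
ee_pos: [0.5467, 0.1226, 0.1615]
ee_rot: [0.001, -0.238, 0.971, -0.0]
force: [6.0, -0.8, -2.6]
opening: 0.0113
```

```bash
python3 flag.py pics/w8.png
```

```text
[ 5.97478307 -0.80199846 -2.64909126] [-0.33491638 -1.49802078 -0.46502827] 93.15292811653052 [0.52593944 0.16251262 0.10231151]
0.015 173 88.9 107.4 97.45
0.025 174 91.1 102.1 96.39
0.035 164 91.9 100.2 95.92
```

The flag moved only 0.1° for 2° of turn while the force rose to 6 N, so it is at its stop. I'll ease off slightly and set the hook down.

send_rows --jaw '[1,1,1,1]' --pt "0.0157 0 0" --pt "0 0 0.02" --pt "0 0 0.02" --pt "0 0 0" --turn '[0.167,0,0,0]'

```text
time_s: 18.88
ee_pos: [0.5456, 0.1223, 0.1594]
ee_rot: [0.0, -0.23, 0.973, -0.0]
force: [6.3, -1.1, 0.5]
opening: 0.0112
```

send_rows --jaw '[1,1,1]' --pt "0 0 0.01" --pt "0 0 0" --pt "0 0 0" --turn '[0,0,0]'

```text
time_s: 19.25
ee_pos: [0.5456, 0.1224, 0.1592]
ee_rot: [0.0, -0.23, 0.973, -0.0]
force: [4.8, -1.8, 5.7]
opening: 0.0112
```

send_rows --jaw '[0.8,0.6,0.5,0.5,0.5]' --pt "0 0 0" --pt "0 0 0" --pt "0 0 0" --pt "0 0 0" --pt "0 0 0" --turn '[0,0,0,0,0]'

```text
time_s: 19.88
ee_pos: [0.5452, 0.1224, 0.1587]
ee_rot: [-0.0, -0.23, 0.973, 0.0]
force: [0.7, -0.2, -0.0]
opening: 0.0427
```

send_rows --jaw '[0.5,0.5,0.5,0.5,0.5,0.5,0.5]' --pt "0 0 -0.2" --pt "0 0 -0.4" --pt "0 0 -0.6" --pt "0 0 -0.6" --pt "0 0 -0.6" --pt "0 0 0" --pt "0 0 0" --turn '[0,0,0,0,0,0,0]'

```text
time_s: 20.75
ee_pos: [0.5451, 0.1224, 0.2785]
ee_rot: [-0.0, -0.229, 0.973, 0.0]
force: [0.7, -0.8, -0.5]
opening: 0.0431
```

```bash
python3 flag.py pics/w9.png
```

```text
[ 0.65810326 -0.77357925 -0.46568389] [0.05063861 0.03894935 0.05825982] 92.1349486183945 [0.52503189 0.16265644 0.21931835]
0.015 74 89.1 106.9 97.46
0.025 72 91.5 101.9 96.58
0.035 72 92.1 99.8 95.92
```

View pics/w9.png

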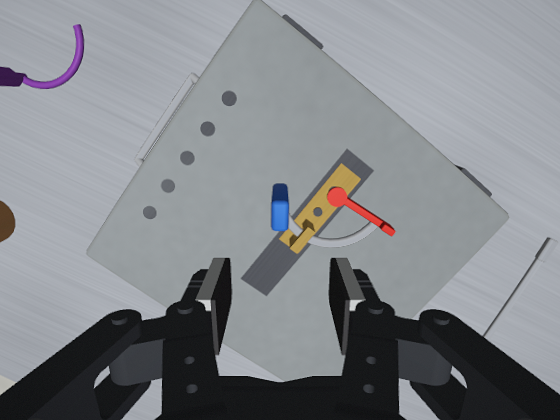

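View 11: the hook lies on the lid through the eye (300,235). Its tip is at the flag, the handle is upright, and the gripper is clear. The flag angle has not changed since it reached the stop.

```bash
python3 -c "
from cell import workorder; print(workorder.job_done())"
```

```text
the job is handed in; nothing more can be done
None
```

The sterile case is locked and the job is handed in, at about 21 s of the 64 s allowed. I picked up the hook by its blue handle and turned it about the post through the gate and eye until the flag reached its stop. I then set the hook down on the lid, let go and backed the gripper away.

- **Lock position:** I measured the post about 35 mm along the slot. The hook's arc centre and the post agreed to about 0.1 mm before threading, and the eye was where that predicted.
- **Flag at its stop:** near the end, 2° more turning moved the flag only 0.1° while the side force rose from about 3 to 6 N. It read about 96° on camera against a nominal 95°, which is within the measuring error, and it did not change after release.
- **Forces:** no reading at the end of a move was above about 8 N. I did not read the force within each move.
- **Final picture:** the hook lies on the lid through the eye with the gripper clear. I didn't move any of the other things. I judged that the hook lies flat from the picture and the touch-down force; I did not measure it. I also did not measure the gate's angle.

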